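Pin the sedimentation rack to the bench, drop its kickstand and hold it plumb

ROBOT

A 6-joint arm with a two-finger parallel gripper is mounted at the origin on the work surface. World frame = base frame: x ahead of the robot, y to its left, z up, the work surface at z = 0. Lengths are in m, angles in rad, forces in N, time in s.
With the tool pointing down it reaches from about 0.375 to 0.9 m from the base axis. Payload 3.1 kg.
Tool frame: the origin (TCP) lies midway between the tips of the shut fingers; the grasp point (between the pads) lies 19 mm behind it; z points along the fingers, y is the line along which they close (so a half turn about z gives the same grasp; the last joint's range is limited). The gripper opens to 87 mm and grips with 3 to 60 N. Pads are 19 mm wide; open, the fingers measure 117 mm over their backs; the gripper's body (75 mm by 190 mm) begins 51 mm behind the grasp point.
Start: joints at [1.089, 0.527, 1.433, -0, 1.181, -0.178], TCP at [0.186, 0.597, 0.195] pointing down, gripper open.
Joint ranges: [-3.08, 3.08], [-0.75, 2.2], [0.22, 2.44], [-1.43, 4.57], [0, 2.65], [-2.85, 2.85]. Speed limits (rad/s): [2.79, 2.79, 3.14, 3.14, 3.14, 3.14].

INTERFACE

Orientations are given as a unit quaternion [x, y, z, w].
In Python, from rig import status, imaging, order gives the robot as it stands.
- The arm moves only by the tool arm_command, never from a script. Its argument "deltas" is one flat list of numbers, 5 for each row, row after row: the opening, from -1 (shut) to 1 (fully open), so that 0 is half open, then the shift along the tool's x, y, z in m, then the turn about the tool's z in rad. In form: [gripper, tx, ty, tz, roll, gripper, tx, ty, tz, roll, ...]. A call has 1 to 12 rows; each row shifts and turns the commanded pose from where the row before left it, along the tool's axes as they then stand; what a row does not reach is not made up. A row lasts 1/8 s, in which the tool goes at most 62.5 mm and 10.7 degrees, less where a joint would pass 70% of its speed; a pose out of reach is approached as far as the arm can. A call with a gripper value outside its range is refused whole. The fingers move at their own pace and stop on an object; "newtons" is the grip in N (left out, the last holds). Time passes only in rows, so rows that do not move let the fingers close. It gives the time, the measured TCP pose, the force, the opening and the grip force at its end, in the units of the state.
- status.get_obs(): the state, without advancing time (a new reading comes with each control period).
- imaging.camera(name): name is "scene" or "top" or "wrist"; returns (picture, depth): 420x560x3 uint8, red, green, blue; 420x560 float32, m along the optical axis (not along the pixel's ray), 0 where there is no reading.
- imaging.camera_params(name): a dict with "intrinsics" (3x3 intrinsics, pixels), "camera_from_world" (4x4, takes a point from world to camera coordinates). Camera axes: x right, y up, looking along -z (the intrinsics and any distortion apply to the point x, -y, -z); pixel columns grow to the right and rows downward; lengths in m; the calibration is good to about 2 mm. A picture is of the moment at which its call begins: read the wrist's pose just before it. camera_params takes no time and is no camera call; for the wrist camera it gives the pose at the moment of the call.
- order.hand_in(): hands the job in; it is judged then, once.
The state is a dict: "time": time; "q": joint angles; "joint_velocities": joint speeds; "joint_torque": joint torques, N m; "position": TCP position; "tool_rot": TCP orientation; "ft_force": force on the tool from outside, world axes, zero at the start; "moment": the same for the moment, N m; "grip_width": finger opening in m; "grip_force": force on a finger pad.
Only numpy, scipy, OpenCV 4.12 (cv2) and the standard library are available. Lean on these libraries where they do the work, as an engineer would, in place of code of your own. Each camera call takes 0.05 s, during which the arm holds its last target. There are 200 camera calls.

TASK

Get the tilting sedimentation rack ready for a reading: first take the steel drop pin out of its parking block and push it fully home through the bench bracket and the rack's foot, then flip the rack's kickstand down over centre so that it snaps against its stop. Then grip the rack by its top handle, swing it up gently from its forward lean until it stands upright, clear of its kickstand, and finish while still holding the handle there, upright and steady: do not let go. Leave the other things on the bench where they are.

Things in the scene. Friction and masses are not known exactly. Their poses are not given: they have to be found in the camera images.
- pin_grip (a point): loose steel drop pin, 60 to 110 g: 10 mm shaft 26 mm long with tapered foot, under a 22 mm flange 4 mm thick and a knurled grip 18 mm across, 34 mm tall. Point: middle of the grip (17 mm below the pin's top, 48 mm above its lower end, 22 mm above the flange's underside); z up along the pin. Starts upright in the parking block, flange on the block's top
- pin_tip (a point): the lower end of the drop pin's shaft, on its axis
- pin_block_hole (a point): parking block: grey plastic, 44 x 44 x 34 mm, fixed to the bench, with one loose hole 14 mm across and 31 mm deep; this point is the centre of the hole's mouth, on the top face
- bracket_hole (a point): centre of the mouth of the bench bracket's pin hole, on the top face of its upper ear, 28 mm above the bench. A 13 mm hole runs straight down through upper ear, foot tongue and lower ear, already in line. The pin is home when its flange sits on this face, its lower end then 2 mm above the bench
- bracket: steel clevis bracket screwed to the bench, 50 x 50 mm, 28 mm tall; origin on the bench straight under the hole. Its x points away from the rack, to the kickstand's side; its closed web stands on that side, 25 to 35 mm from the hole
- foot: heavy grey foot plate of the rack, 160 x 210 x 18 mm, 2 to 3 kg, loose: kept by weight and friction until pinned. Its steel tongue lies between the bracket's two ears. Origin on the bench, straight under the rack's hinge; x to the rear (kickstand's side), y along the hinge
- rack: aluminium rack, 178 mm wide, 1.0 to 1.3 kg, six sealed black-capped tubes, white scale plate; hinged freely to the foot. Origin: middle of the hinge axis, 36 mm above the bench; y along the hinge, z up the frame, x to the rear. Starts leaning 0.45 rad forward (to -x) on its stop. Plumb: z straight up, there unstable; with the kickstand down that would stop it at about 0.19 rad rearward
- rack_handle (a point): middle of the rack's carrying handle: round steel bar 12 mm thick, 120 mm long, parallel to the hinge (rack's y), 272 mm from the hinge along the rack's z, 39 mm clear above the top rail; axes as the rack's. Held from above, it can turn between the fingers as the rack swings
- kickstand (a joint): angle of the kickstand leg, rad: 0 stowed (0.96 rad from the rack's z towards its x, so up and rearward), growing as the tip swings rearward and then down. An over-centre spring holds it stowed; past dead centre at about 0.87 it snaps by itself to its stop at 2.32, pointing down. About 1 N at the tip moves it; well over 3 N could rock the rack off its stop
- kick_hub (a point): the kickstand's pivot, on the end of a stub 100 mm to the rear of the rack's plane, 62 mm from its middle towards its y. The leg is a flat steel bar, 13 mm wide and 7 mm thick (along the rack's y), turning about the rack's y direction
- kick_foot (a point): middle of the rubber roller, 16 mm across, 40 mm long (parallel to the rack's y), at the end of the kickstand leg, 112 mm from the pivot and 10 mm farther along the rack's y than the leg
- tube_rack: bystander: white sample rack, 70 x 150 x 105 mm, with red-capped tubes; origin at the centre of its underside
- spray_bottle: bystander: white disinfectant bottle, 68 mm across, 170 mm tall; origin at the centre of its underside
- beaker: bystander: glass beaker, 72 mm across, 85 mm tall; origin at the centre of its underside
- timer: bystander: white bench timer, 55 x 75 x 22 mm; origin at the centre of its underside
- specimen_jar: bystander: clear specimen jar with a white lid, 60 mm across, 70 mm tall; origin at the centre of its underside
- tape_roll: bystander: roll of paper tape lying flat, 68 mm across, 20 mm tall; origin at the centre of its underside
- cap_tray: bystander: shallow white tray with loose red caps in it, 90 x 130 x 30 mm; origin at the centre of its underside
Not all that is in view belongs to the job. What is shaped like the bracket but yellow is not meant.

How it is judged:
On the way, in this order (a step that is already met when the one before it is completed fails the run):
1. the drop pin is fully home through the bracket and the foot's tongue (height (world z) of pin_tip below 0.007 m and horizontal distance between pin_tip and bracket_hole below 0.005 m and angle between pin_grip's own z axis and vertical below 0.12 rad), for 0.2 s.
2. the kickstand is down against its stop (all of step 1 and value of joint kickstand above 2.2 rad), for 0.3 s.
3. the rack is upright in the gripper's hold (angle between rack's own z axis and vertical below 0.08 rad and contact force between the fingers and rack above 2 N), for 0.3 s.
At the end, for the whole second after the job is handed in: The gripper holds the rack at its handle (within 75 mm of its middle, over 2 N); the rack stands still within 0.08 rad of plumb, so neither its front stop nor its kickstand carries it; the kickstand is past 2.2 rad; the pin stands in the bracket's hole, its lower end under 7 mm above the bench (all of step 2 and all of step 3 and angular speed of rack below 0.15 rad/s and distance between the grasp point and rack_handle below 0.075 m); the arm keeps its last pose, push and grip.
It fails at once if the rack is swung or dropped roughly (faster than 1.5 rad/s) (angular speed of rack above 1.5 rad/s).
It fails at once if another thing on the bench is pushed more than 30 mm or tipped over (distance of any of tube_rack, spray_bottle, beaker, timer, specimen_jar, tape_roll, cap_tray from where it was at the start of the episode above 0.03 m or angle between any of tube_rack, spray_bottle, beaker, timer, specimen_jar, tape_roll, cap_tray's own z axis and vertical above 0.4 rad).
It also fails if it takes over 67 s, if anything falls off the work surface, if the arm or the gripper's body presses on something with over 40 N, if the wrist force passes 120 N, or if a joint passes its speed limit or range.

## Working session

There is one attempt and no reset: what is moved stays moved. The work goes in short steps, Python scripts to look and compute and a tool call to move; the robot and the scene stay as the last step left them, time stands still between calls to the robot, and variables do not carry over. Pictures are saved under pics/ and viewed, at most 13 in all, crops included, and the job is handed in when it is done.

Besides the shell and the picture viewer there is one more tool, called after "Emit:" as a command line: name --argument value ..., lists and objects as JSON in quotes. arm_command: Moves the arm, as the interface text tells. Its arguments: {"type":"object","properties":{"deltas":{"type":"array"},"newtons":{"type":"number"}},"required":["deltas"]}

```bash
mkdir -p pics; cat > h.py <<'E'
import numpy as np,cv2
from rig import status,imaging,order
def snap(n,f):
    p=imaging.camera_params(n); im,d=imaging.camera(n)
    np.savez('%s.npz'%f,im=im,d=d,K=p['intrinsics'],T=p['camera_from_world'])
    cv2.imwrite('pics/%s.png'%f,im[:,:,::-1]); return im,d
def world(f,u,v,depth=None,r=1):
    z=np.load('%s.npz'%f); K=z['K'];d=z['d']
    if depth is None:
        w=d[max(0,int(v)-r):int(v)+r+1,max(0,int(u)-r):int(u)+r+1]; w=w[w>0]; depth=np.median(w)
    c=np.linalg.inv(K)@[u,v,1]*depth
    return (np.linalg.inv(z['T'])@[c[0],-c[1],-c[2],1])[:3]
def cloud(f):
    z=np.load('%s.npz'%f);d=z['d'];v,u=np.indices(d.shape)
    c=np.stack([u,v,np.ones_like(u)],-1)@np.linalg.inv(z['K']).T*d[...,None]
    c=np.concatenate([c*[1,-1,-1],np.ones(d.shape+(1,))],-1)
    return (c@np.linalg.inv(z['T']).T)[...,:3]
E
python3 - <<'E'
from h import *
s=status.get_obs();print({k:np.round(v,3) for k,v in s.items()})
a,_=snap('top','top0');b,_=snap('scene','scene0')
for n in('top','scene'):
    print(np.round(imaging.camera_params(n)['camera_from_world'],3))
E
```

```text
{'time': np.float64(0.0), 'q': array([ 1.089,  0.529,  1.434, -0.   ,  1.181, -0.178]), 'joint_velocities': array([-0.   , -0.003, -0.   , -0.001,  0.   ,  0.   ]), 'joint_torque': array([ -0.   , -44.004, -17.659,   0.063,   0.058,  -0.   ]), 'position': array([0.186, 0.596, 0.194]), 'tool_rot': array([ 0.151,  0.989, -0.001, -0.   ]), 'ft_force': array([ 0.008, -1.255,  0.284]), 'moment': array([ 0.023, -0.001,  0.068]), 'grip_force': np.float64(0.0), 'grip_width': np.float64(0.087)}
[[-1.000e-03 -1.000e+00 -2.500e-02  4.900e-02]
 [ 9.900e-01 -5.000e-03  1.380e-01 -5.720e-01]
 [-1.380e-01 -2.500e-02  9.900e-01 -1.107e+00]
 [ 0.000e+00  0.000e+00  0.000e+00  1.000e+00]]
[[ 0.404  0.915  0.012 -0.249]
 [-0.631  0.269  0.727  0.212]
 [ 0.662 -0.301  0.686 -1.781]
 [ 0.     0.     0.     1.   ]]
```

View pics/top0.png

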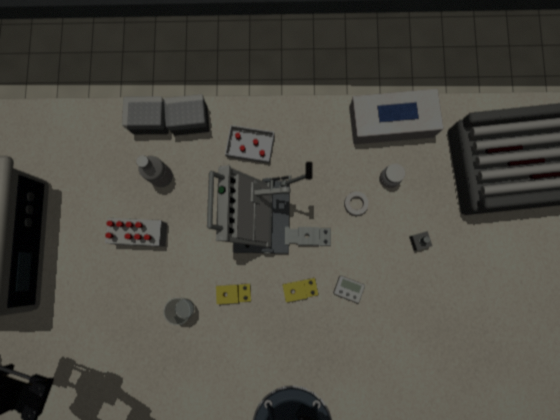

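View pics/scene0.png

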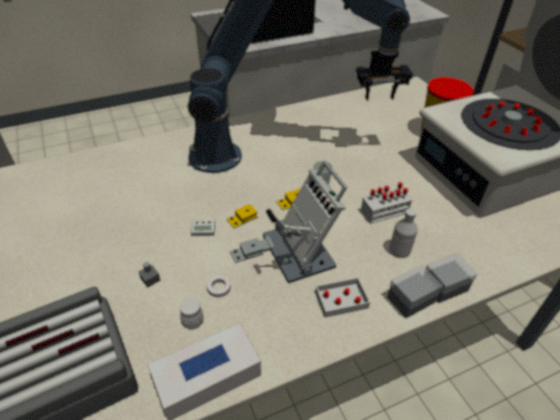

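Top view: the pin in its block is at about (422,241), and the rack's handle is at about (213,200), leaning left. The kickstand roller is at about (309,170). There are three bracket-like parts: grey (308,236), yellow (235,294) and yellow (300,290). The grey one fits, because it isn't yellow and the foot's tongue runs into it. I'll confirm that in a crop.

```bash
python3 - <<'E'
from h import *
a=cv2.imread('pics/top0.png')
c=cv2.convertScaleAbs(cv2.resize(a[150:270,200:360],(800,600),interpolation=cv2.INTER_CUBIC),alpha=1.5)
cv2.imwrite('pics/c1.png',c)
for n,u,v in [('block',422,241),('pin',426,238),('brk',308,236),('brk2',320,236),('handle',212,200),('h1',211,176),('h2',212,225),('roller',309,170),('hub',285,189),('foot',287,245),('foot2',240,250),('table',400,300),('jar',394,176),('tape',365,204),('timer',350,289)]:
    print(n,np.round(world('top0',u,v),4))
P=cloud('top0')
p=P[225:255,408:440].reshape(-1,3); 
for lo,hi in((.025,.036),(.036,.045),(.05,.08)):
    m=p[(p[:,2]>lo)&(p[:,2]<hi)]; print(lo,len(m),np.round(m.mean(0),4),np.round(m.min(0),3),np.round(m.max(0),3)) if len(m) else 0
p=P[220:252,284:336].reshape(-1,3); m=p[(p[:,2]>.022)&(p[:,2]<.036)]; print(len(m),m.mean(0),m.min(0),m.max(0),cv2.minAreaRect(m[:,:2].astype('f4')*1000))
E
```

```text
block [ 0.4993 -0.3541  0.0572]
pin [ 0.5063 -0.3606  0.071 ]
brk [ 0.519  -0.0483  0.0016]
brk2 [ 0.5183 -0.0821  0.0081]
handle [0.5748 0.1801 0.2842]
h1 [0.629  0.183  0.2861]
h2 [0.5191 0.1795 0.2813]
roller [ 0.6437 -0.0368  0.2758]
hub [0.6194 0.0174 0.1844]
foot [0.4922 0.0123 0.0177]
foot2 [0.4783 0.1454 0.0205]
table [ 0.3383 -0.3034  0.0006]
jar [ 0.6773 -0.2823  0.0711]
tape [ 0.6083 -0.2106  0.0204]
timer [ 0.3696 -0.1614  0.0222]
0.025 144 [ 0.5026 -0.3582  0.0335] [ 0.479 -0.388  0.025] [ 0.529 -0.335  0.036]
0.036 71 [ 0.504  -0.3577  0.0375] [ 0.479 -0.388  0.036] [ 0.529 -0.336  0.043]
0.05 53 [ 0.5038 -0.3588  0.0686] [ 0.496 -0.368  0.051] [ 0.512 -0.352  0.077]
432 [ 0.51944709 -0.03997844  0.02813662] [ 0.48902852 -0.07801528  0.02201885] [0.55443019 0.02056585 0.03560968] ((523.8045654296875, -29.822254180908203), (65.44535064697266, 98.0070571899414), 2.734227418899536)
```

View pics/c1.png

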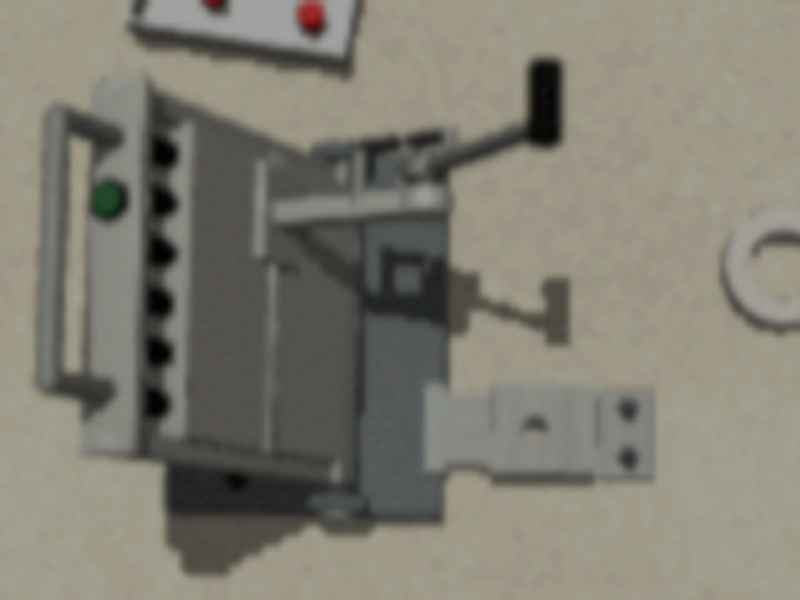

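Crop: the grey bracket has its hole at about (307,235.4) in the full frame, with the tongue entering from the foot. It is not yellow, so it's the right one. Now I'll move over to the pin.

Emit:
arm_command --deltas '[1, 0, 0, 0, -0.15, 1, 0, 0, 0, -0.15, 1, -0.027, -0.056, 0, 0, 1, -0.027, -0.056, 0, 0, 1, -0.027, -0.056, 0, 0, 1, -0.027, -0.056, 0, 0, 1, -0.027, -0.056, 0, 0, 1, -0.027, -0.056, 0, 0, 1, -0.027, -0.056, 0, 0, 1, -0.027, -0.056, 0, 0]'

```text
time: 1.35
position: [0.4016, 0.1461, 0.1948]
tool_rot: [0.001, 1.0, 0.0, 0.0]
ft_force: [0.9, -0.6, -0.4]
grip_width: 0.0876
grip_force: 0.0
```

```bash
python3 - <<'E'
from h import *
def plane(f,u,v,zw):
    a=world(f,u,v,1.0);b=world(f,u,v,2.0);t=(zw-a[2])/(b[2]-a[2]);return a+t*(b-a)
print('hole',plane('top0',307,235.4,.028))
P=cloud('top0')
def fit(us,vs,zl,zh):
    p=P[vs[0]:vs[1],us[0]:us[1]].reshape(-1,3);m=p[(p[:,2]>zl)&(p[:,2]<zh)];return m
m=fit((206,219),(172,230),.27,.30);print('handle',len(m),m.mean(0),m.min(0),m.max(0),np.polyfit(m[:,0],m[:,1],1))
m=fit((303,316),(160,180),.25,.30);print('roller',len(m),m.mean(0),m.min(0),m.max(0))
m=fit((275,300),(180,195),.15,.24);print('hub',len(m),m.mean(0),m.min(0),m.max(0))
E
```

```text
hole [ 0.51835508 -0.04398227  0.028     ]
handle 339 [0.57463013 0.18324362 0.28525929] [0.51233682 0.17211633 0.27026276] [0.64098305 0.19096181 0.29117751] [-0.01714142  0.1930936 ]
roller 136 [ 0.64462983 -0.03592717  0.27204708] [ 0.62598591 -0.04444876  0.25302035] [ 0.66697111 -0.02391789  0.27946507]
hub 187 [0.62621    0.01935902 0.17982826] [ 0.61383595 -0.0136555   0.15100634] [0.64474392 0.04286418 0.22412602]
```

Emit:
arm_command --deltas '[1, 0, -0.06, 0, 0, 1, 0, -0.06, 0, 0, 1, 0, -0.06, 0, 0, 1, 0, -0.06, 0, 0, 1, -0.02, -0.053, 0, 0, 1, -0.02, -0.053, 0, 0, 1, -0.02, -0.053, 0, 0, 1, -0.02, -0.053, 0, 0, 1, -0.02, -0.053, 0.02, 0, 1, 0, 0, 0, 0, 1, 0, 0, 0, 0]'

```text
time: 2.72
position: [0.4988, -0.3563, 0.1739]
tool_rot: [0.002, 1.0, 0.001, -0.001]
ft_force: [-0.6, 1.3, 0.2]
grip_width: 0.0872
grip_force: 0.0
```

```bash
python3 - <<'E'
from h import *
print(status.get_obs()['position'])
snap('wrist','w1'); snap('top','top1')
print(imaging.camera_params('wrist'))
P=cloud('w1').reshape(-1,3)
for lo,hi in((.028,.040),(.06,.1)):
    m=P[(P[:,2]>lo)&(P[:,2]<hi)&(abs(P[:,0]-.504)<.04)&(abs(P[:,1]+.359)<.04)];print(len(m),m.mean(0) if len(m) else 0,m.min(0),m.max(0))
E
```

```text
[ 0.49876134 -0.35627827  0.17394642]
{'intrinsics': array([[312.82165237,   0.        , 285.15211441],
       [  0.        , 312.82165237, 208.49685587],
       [  0.        ,   0.        ,   1.        ]]), 'camera_from_world': array([[ 1.20750857e-03,  9.99998599e-01,  1.15907940e-03,
         3.55112134e-01],
       [-9.61373314e-01,  1.47989803e-03, -2.75243821e-01,
         5.07720562e-01],
       [-2.75245150e-01, -7.81948733e-04,  9.61373754e-01,
        -2.34503429e-01],
       [ 0.00000000e+00,  0.00000000e+00,  0.00000000e+00,
         1.00000000e+00]])}
1267 [ 0.49996083 -0.36298907  0.03378339] [ 0.47594201 -0.38960268  0.02816032] [ 0.52901522 -0.33650497  0.03978665]
292 [ 0.50152777 -0.36302602  0.07043046] [ 0.49367436 -0.37230675  0.06019489] [ 0.51099834 -0.35431961  0.07339944]
```

View pics/w1.png

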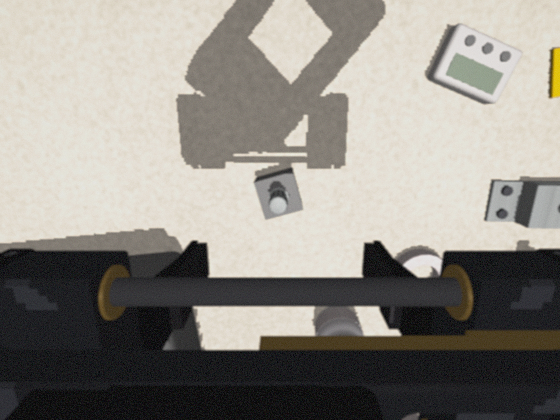

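The wrist view shows the block and pin at about (278,200), a few millimetres off the finger mid-plane. I'll descend and grip there.

Emit:
arm_command --deltas '[1, -0.004, -0.006, 0.03, 0, 1, 0, 0, 0.035, 0, 1, 0, 0, 0.035, 0, 1, 0, 0, 0.031, 0, -1, 0, 0, 0, 0, -1, 0, 0, 0, 0, -1, 0, 0, 0, 0, -1, 0, 0, 0, 0, -1, 0, 0, 0, 0, -1, 0, 0, 0, 0]' --newtons 25

```text
time: 4.08
position: [0.5037, -0.3634, 0.0441]
tool_rot: [0.001, 1.0, -0.0, 0.0]
ft_force: [-0.8, 0.8, 0.0]
grip_width: 0.0351
grip_force: 0.0
```

Emit:
arm_command --deltas '[-1, 0, 0, 0, 0, -1, 0, 0, 0, 0, -1, 0, 0, 0, 0, -1, 0, 0, 0, 0]'

```text
time: 4.58
position: [0.5042, -0.3625, 0.0455]
tool_rot: [0.002, 1.0, 0.001, 0.0]
ft_force: [-1.6, 4.5, 10.3]
grip_width: 0.0016
grip_force: 5.6
```

```bash
python3 - <<'E'
from h import *
print(status.get_obs())
im,d=snap('wrist','w2'); t,_=snap('top','top2'); s,_=snap('scene','s2')
a=cv2.resize(im[140:300,180:400],(800,580)); b=cv2.resize(s[220:320,80:220],(400,286),interpolation=cv2.INTER_CUBIC)
a[:286,:400]=b[:,:,:]
cv2.imwrite('pics/c2.png',a[:,:,::-1])
E
```

```text
{'time': 4.575, 'q': array([-8.03888686e-01,  7.14214914e-01,  1.55741496e+00,  1.96865626e-03,
        8.70092657e-01, -2.37263057e+00]), 'joint_velocities': array([ 0.0027094 , -0.00222024, -0.00081897, -0.00221639,  0.00048975,
        0.00059017]), 'joint_torque': array([-1.90822653e+00, -4.04414856e+01, -1.20264861e+01, -6.35524113e-01,
       -9.40329619e-01,  9.49276591e-05]), 'position': array([ 0.50420653, -0.36252092,  0.04553883]), 'tool_rot': array([1.66191781e-03, 9.99998334e-01, 5.69346269e-04, 4.96104129e-04]), 'ft_force': array([-1.60830925,  4.54302328, 10.33281253]), 'moment': array([ 0.75303708,  0.06191207, -0.02146686]), 'grip_force': 5.554037263209466, 'grip_width': 0.0016345415947152222}
```

View pics/c2.png

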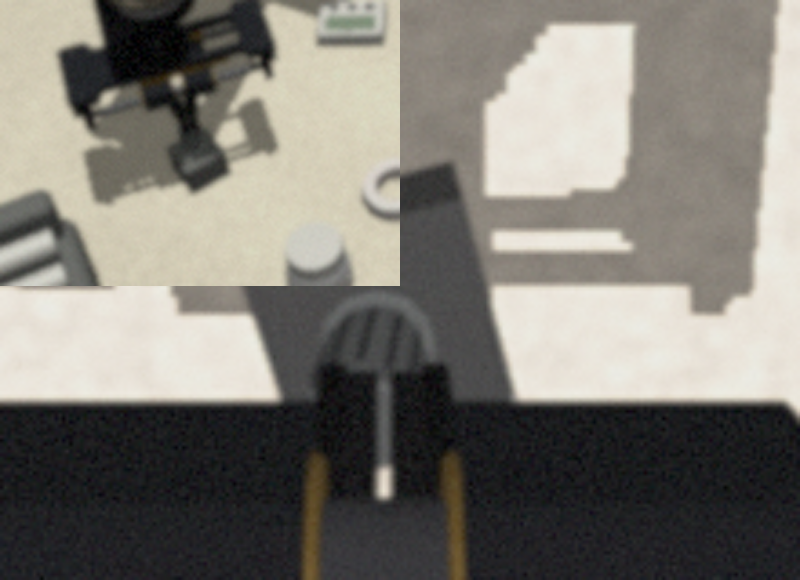

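```bash
python3 - <<'E'
from h import *
P=cloud('w2')
for r in range(216,264,4):
    print(r,[tuple((np.round(P[r,c]*1000)).astype(int)) for c in range(268,304,6)])
for f in('top2','s2'):
    p=cloud(f).reshape(-1,3);m=p[(abs(p[:,0]-.50)<.03)&(abs(p[:,1]+.36)<.03)&(p[:,2]>.025)&(p[:,2]<.08)];print(f,len(m),m.mean(0) if len(m) else 0)
    z=np.load(f+'.npz');K=z['K'];c=z['T']@[.5,-.362,.05,1];print(K[0,0]*c[0]/-c[2]+K[0,2],K[1,1]*-c[1]/-c[2]+K[1,2])
E
```

```text
216 [(np.int64(491), np.int64(-374), np.int64(34)), (np.int64(491), np.int64(-370), np.int64(35)), (np.int64(491), np.int64(-366), np.int64(33)), (np.int64(491), np.int64(-362), np.int64(34)), (np.int64(491), np.int64(-358), np.int64(33)), (np.int64(491), np.int64(-354), np.int64(35))]
220 [(np.int64(494), np.int64(-374), np.int64(34)), (np.int64(494), np.int64(-370), np.int64(33)), (np.int64(493), np.int64(-366), np.int64(37)), (np.int64(493), np.int64(-362), np.int64(37)), (np.int64(494), np.int64(-358), np.int64(34)), (np.int64(494), np.int64(-354), np.int64(34))]
224 [(np.int64(497), np.int64(-374), np.int64(33)), (np.int64(495), np.int64(-370), np.int64(38)), (np.int64(495), np.int64(-366), np.int64(39)), (np.int64(495), np.int64(-362), np.int64(38)), (np.int64(495), np.int64(-358), np.int64(40)), (np.int64(496), np.int64(-354), np.int64(35))]
228 [(np.int64(500), np.int64(-374), np.int64(33)), (np.int64(497), np.int64(-370), np.int64(41)), (np.int64(494), np.int64(-366), np.int64(48)), (np.int64(495), np.int64(-362), np.int64(48)), (np.int64(497), np.int64(-358), np.int64(43)),
[... 1773 characters left out ...]
 [(np.int64(493), np.int64(-371), np.int64(94)), (np.int64(493), np.int64(-368), np.int64(94)), (np.int64(495), np.int64(-365), np.int64(90)), (np.int64(503), np.int64(-362), np.int64(73)), (np.int64(495), np.int64(-359), np.int64(90)), (np.int64(428), np.int64(-363), np.int64(235))]
260 [(np.int64(493), np.int64(-371), np.int64(98)), (np.int64(494), np.int64(-368), np.int64(96)), (np.int64(494), np.int64(-365), np.int64(96)), (np.int64(505), np.int64(-362), np.int64(73)), (np.int64(494), np.int64(-359), np.int64(96)), (np.int64(492), np.int64(-357), np.int64(99))]
top2 0 0
424.01094263062714 240.94382049384802
s2 239 [ 0.51037677 -0.36126077  0.04010928]
146.81279655475797 267.2578287366079
```

```bash
python3 - <<'E'
from h import *
for f,pts in(('w1',[(195,246),(200,255),(190,265),(180,280),(370,246),(380,262),(280,260)]),('w2',[(270,242),(296,242),(280,215)])):
    for p in pts: print(f,p,np.round(world(f,*p),3))
z=np.load('w1.npz');print(np.round(np.linalg.inv(z['T'])[:3,3],3)); z=np.load('w2.npz');print(np.round(np.linalg.inv(z['T'])[:3,3],3))
E
```

```text
w1 (195, 246) [ 0.488 -0.405  0.208]
w1 (200, 255) [ 0.489 -0.4    0.216]
w1 (190, 265) [ 0.489 -0.401  0.229]
w1 (180, 280) [ 0.466 -0.386  0.286]
w1 (370, 246) [ 0.489 -0.311  0.206]
w1 (380, 262) [ 0.489 -0.311  0.226]
w1 (280, 260) [ 0.595 -0.363 -0.   ]
w2 (270, 242) [ 0.493 -0.371  0.076]
w2 (296, 242) [ 0.493 -0.357  0.075]
w2 (280, 215) [ 0.49  -0.366  0.034]
[ 0.423 -0.357  0.364]
[ 0.428 -0.363  0.235]
```

The fingers are resting on top of the pin. The depth images put the fingertips about 28–30 mm above the reported TCP, so I'll open, go down by that much more, and check before closing.

Emit:
arm_command --deltas '[1, 0, 0, -0.004, 0, 1, 0, 0, 0, 0, 1, 0, 0, 0, 0, 1, 0, 0, 0, 0, 1, 0, 0, 0, 0, 1, 0, 0, 0.015, 0, 1, 0, 0, 0.015, 0, 1, 0, 0, 0, 0]'

```text
time: 5.72
position: [0.5023, -0.362, 0.0156]
tool_rot: [0.001, 1.0, 0.002, -0.002]
ft_force: [-1.3, -0.1, 0.2]
grip_width: 0.0724
grip_force: 0.0
```

```bash
python3 - <<'E'
from h import *
s=status.get_obs();print(s['position'],s['grip_width'],s['ft_force'])
im,d=snap('wrist','w3'); P=cloud('w3')
for c in (180,190,200,370,380,390):
    col=P[225:300,c]; print(c,[(r+225,np.round(col[r],3).tolist()) for r in range(0,60,12)])
p=P[200:300,250:310].reshape(-1,3);m=p[(p[:,2]>.045)&(p[:,2]<.08)];print(len(m),m.min(0),m.max(0),m.mean(0))
E
```

```text
[ 0.50233494 -0.36201593  0.01558718] 0.07244117082844234 [-1.33090047 -0.13067692  0.23508566]
180 [(225, [0.496, -0.435, 0.001]), (237, [0.506, -0.436, -0.0]), (249, [0.515, -0.437, -0.0]), (261, [0.524, -0.438, -0.0]), (273, [0.491, -0.409, 0.081])]
190 [(225, [0.497, -0.428, -0.0]), (237, [0.506, -0.429, -0.001]), (249, [0.515, -0.43, -0.001]), (261, [0.491, -0.407, 0.07]), (273, [0.491, -0.404, 0.081])]
200 [(225, [0.497, -0.421, -0.0]), (237, [0.505, -0.422, 0.001]), (249, [0.491, -0.407, 0.055]), (261, [0.492, -0.403, 0.067]), (273, [0.492, -0.4, 0.079])]
370 [(225, [0.497, -0.303, -0.0]), (237, [0.506, -0.303, 0.001]), (249, [0.491, -0.318, 0.056]), (261, [0.493, -0.321, 0.067]), (273, [0.493, -0.325, 0.079])]
380 [(225, [0.497, -0.296, 0.0]), (237, [0.506, -0.295, -0.0]), (249, [0.515, -0.295, -0.001]), (261, [0.491, -0.318, 0.07]), (273, [0.491, -0.321, 0.082])]
390 [(225, [0.498, -0.289, -0.001]), (237, [0.506, -0.288, -0.001]), (249, [0.515, -0.288, -0.0]), (261, [0.525, -0.287, -0.001]), (273, [0.491, -0.317, 0.083])]
913 [ 0.49322228 -0.37273442  0.04501714] [ 0.50322461 -0.35398458  0.07295466] [ 0.49620558 -0.36327702  0.06123088]
```

View pics/w3.png

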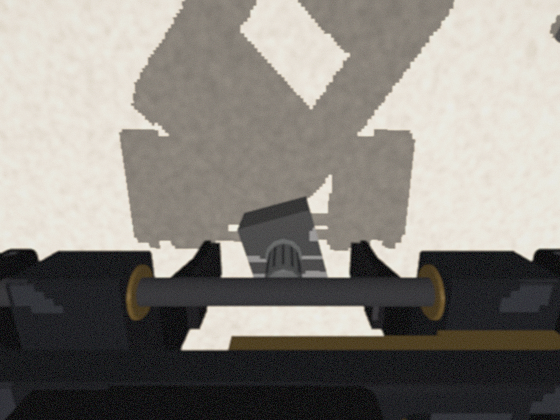

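The wrist view shows the pin at about (282,258), upright and centred between the tips at about (215,245) and (352,245). The tips are at z of about 0.047. Closing now.

Emit:
arm_command --deltas '[-1, 0, 0, 0, 0, -1, 0, 0, 0, 0, -1, 0, 0, 0, 0, -1, 0, 0, 0, 0, -1, 0, 0, 0, 0, -1, 0, 0, 0, 0, -1, 0, 0, 0, 0, -1, 0, 0, 0, 0]' --newtons 30

```text
time: 6.78
position: [0.5036, -0.3633, 0.0178]
tool_rot: [0.001, 1.0, 0.0, -0.0]
ft_force: [-1.0, 0.0, -0.5]
grip_width: 0.0172
grip_force: 30.0
```

Emit:
arm_command --deltas '[-1, 0, 0, -0.025, 0, -1, 0, 0, -0.035, 0, -1, 0, 0, 0, 0, -1, -0.0025, 0.053, 0, 0, -1, -0.0025, 0.053, 0, 0, -1, -0.0025, 0.053, 0, 0, -1, -0.0025, 0.053, 0, 0, -1, -0.0025, 0.053, 0, 0, -1, -0.0025, 0.053, 0, 0, -1, 0, 0, 0, 0, -1, 0, 0, 0, 0]'

```text
time: 8.15
position: [0.5193, -0.0454, 0.0772]
tool_rot: [0.001, 1.0, -0.0, -0.0]
ft_force: [-0.2, 0.0, -2.3]
grip_width: 0.017
grip_force: 30.0
```

```bash
python3 - <<'E'
from h import *
s=status.get_obs();print(s['position'],s['tool_rot'],s['grip_width'],s['ft_force'])
im,d=snap('wrist','w4'); P=cloud('w4')
cv2.imwrite('pics/c4.png',cv2.resize(im[150:270,200:360],(800,600),interpolation=cv2.INTER_CUBIC)[:,:,::-1])
m=P.reshape(-1,3);m=m[(m[:,2]>.024)&(m[:,2]<.032)&(abs(m[:,0]-.518)<.04)&(abs(m[:,1]+.05)<.05)];print(len(m),m.mean(0),m.min(0),m.max(0),cv2.minAreaRect((m[:,:2]*1000).astype('f4')))
E
```

```text
[ 0.51931357 -0.04537945  0.07717956] [ 8.74875365e-04  9.99999527e-01 -7.47273324e-05 -4.19398180e-04] 0.01699913519356062 [-0.22918326  0.0081148  -2.30901548]
3862 [ 0.51469337 -0.04996061  0.02766257] [ 0.49295241 -0.07947097  0.02410186] [ 0.54334059 -0.01885632  0.03023851] ((518.3988037109375, -49.14546585083008), (60.15467834472656, 50.428218841552734), 89.36399841308594)
```

View pics/c4.png

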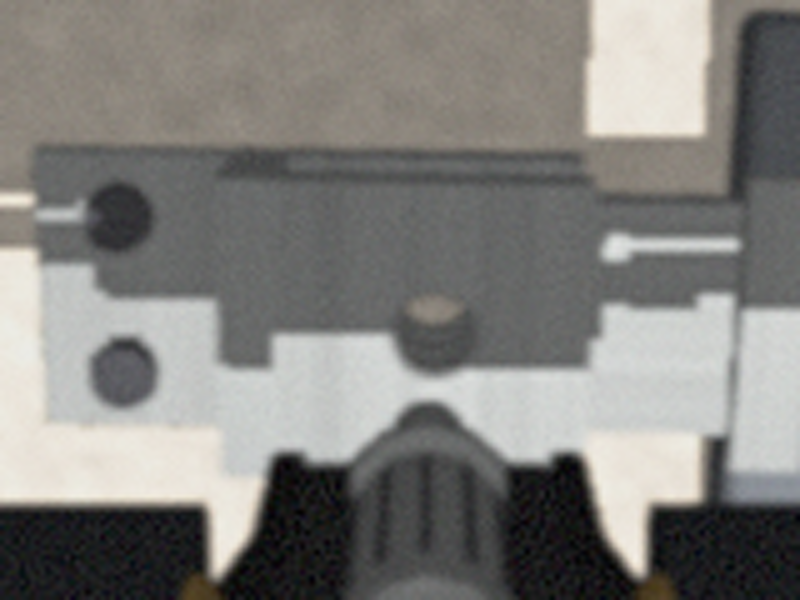

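```bash
python3 - <<'E'
from h import *
def plane(f,u,v,zw):
    a=world(f,u,v,.1);b=world(f,u,v,.3);t=(zw-a[2])/(b[2]-a[2]);return a+t*(b-a)
print('hole',plane('w4',287.4,216.8,.028))
print('tip front',plane('w4',200+430/5,150+403/5,.0674), 'fl mid',plane('w4',285.8,239,.0974))
P=cloud('w4');p=P[225:275,265:310].reshape(-1,3)
m=p[(p[:,2]>.10)&(p[:,2]<.128)];print(m.min(0),m.max(0)); m=p[(p[:,2]>.09)&(p[:,2]<.10)];print(m.min(0),m.max(0))
E
```

```text
hole [ 0.5185825  -0.04378556  0.028     ]
tip front [ 0.51595955 -0.04500936  0.0674    ] fl mid [ 0.51020465 -0.04520251  0.0974    ]
[ 0.50866947 -0.05670867  0.10006838] [ 0.51690853 -0.03234025  0.12798081]
[ 0.50766936 -0.05448293  0.09357517] [ 0.51605318 -0.03623724  0.09999899]
```

The crop shows the bracket hole at about (437,334) and the pin tip just below it at about (430,405). The offset is about 1.3 mm in y. I'll correct it and lower the pin.

Emit:
arm_command --deltas '[-1, 0, 0.0013, 0, 0, -1, 0, 0, 0.02, 0, -1, 0, 0, 0.014, 0, -1, 0, 0, 0, 0, -1, 0, 0, 0.005, 0, -1, 0, 0, 0.005, 0, -1, 0, 0, 0.005, 0]'

```text
time: 9.07
position: [0.5198, -0.0441, 0.0288]
tool_rot: [0.001, 1.0, -0.0, 0.0]
ft_force: [1.1, 1.1, -0.6]
grip_width: 0.0169
grip_force: 30.0
```

Emit:
arm_command --deltas '[-1, 0.0005, 0, 0.005, 0, -1, 0, 0, 0.005, 0, -1, 0, 0, 0.004, 0, -1, 0, 0, 0.003, 0, -1, 0, 0, 0.002, 0, -1, 0, 0, 0, 0]'

```text
time: 9.82
position: [0.5191, -0.0441, 0.0117]
tool_rot: [0.001, 1.0, -0.0, 0.0]
ft_force: [-2.5, 0.3, 14.0]
grip_width: 0.017
grip_force: 30.0
```

Emit:
arm_command --deltas '[0.2, 0, 0, 0, 0, 0.2, 0, 0, 0, 0, 0.2, 0, 0, 0, 0, 0.2, 0, 0, 0, 0, 0.2, 0, 0, -0.03, 0, 0.2, 0, 0, -0.05, 0, 0.2, 0, 0, -0.05, 0, 0.2, 0, 0, 0, 0, 0.2, 0, 0, 0, 0]'

```text
time: 10.95
position: [0.5184, -0.0439, 0.1395]
tool_rot: [0.001, 1.0, 0.0, -0.0]
ft_force: [-0.3, 0.4, -0.4]
grip_width: 0.0523
grip_force: 0.0
```

```bash
python3 - <<'E'
from h import *
s=status.get_obs();print(s['position'],s['grip_width'])
im,d=snap('wrist','w5'); snap('top','top5');P=cloud('w5').reshape(-1,3)
m=P[(P[:,2]>.05)&(P[:,2]<.1)&(abs(P[:,0]-.518)<.03)&(abs(P[:,1]+.044)<.03)];print(len(m),m.min(0),m.max(0),m.mean(0),np.percentile(m[:,2],95))
P=cloud('top5');p=P[155:185,295:325].reshape(-1,3);m=p[p[:,2]>.22];print('roller',len(m),m.mean(0),m.min(0),m.max(0))
E
```

```text
[ 0.51843963 -0.04388927  0.13948771] 0.052321874764543544
372 [ 0.50868467 -0.05331936  0.05002412] [ 0.5269644  -0.03502215  0.06732535] [ 0.51658376 -0.04402401  0.06384054] 0.06654531134739397
roller 206 [ 0.62518369 -0.02639368  0.32381214] [ 0.41368682 -0.04453167  0.22008138] [0.6654114  0.01857442 1.17654526]
```

The pin's top is at 0.066, so it is home. Next is the kickstand.

Emit:
arm_command --deltas '[-1, 0, -0.014, -0.046, 0, -1, 0, -0.013, -0.046, 0, -1, 0, -0.013, -0.044, 0, -1, -0.043, 0, 0, 0, -1, -0.043, 0, 0, 0, -1, -0.043, 0, 0, 0, -1, 0, 0.025, 0, 0, -1, 0, 0.024, 0, 0, -1, 0, 0, 0, 0, -1, 0, 0, 0, 0]'

```text
time: 12.3
position: [0.6473, -0.0351, 0.2761]
tool_rot: [0.001, 1.0, -0.0, -0.0]
ft_force: [-0.7, -1.0, -0.0]
grip_width: 0.0007
grip_force: 0.0
```

```bash
python3 - <<'E'
from h import *
s=status.get_obs();print(s['position'],s['grip_width'],s['ft_force'])
im,d=snap('wrist','w6');
P=cloud('w6')
m=P[220:300,240:330].reshape(-1,3)
m=m[(m[:,2]>.24)&(m[:,2]<.35)&(abs(m[:,0]-.65)<.04)];print(m.min(0),m.max(0))
for lo in np.arange(.24,.34,.01):
    k=m[(m[:,2]>lo)&(m[:,2]<lo+.01)]
    if len(k): print(round(lo,2),len(k),np.round(k.min(0),3),np.round(k.max(0),3))
E
```

```text
[ 0.64734463 -0.03514346  0.27607134] 0.0007490863518271613 [-0.66334355 -0.97134887 -0.02744158]
[ 0.63376867 -0.04565887  0.26144482] [ 0.65135519 -0.02605963  0.34610329]
0.26 76 [ 0.636 -0.046  0.261] [ 0.651 -0.028  0.27 ]
0.27 449 [ 0.634 -0.045  0.27 ] [ 0.651 -0.031  0.275]
0.3 153 [ 0.635 -0.044  0.303] [ 0.638 -0.026  0.31 ]
0.31 266 [ 0.635 -0.044  0.31 ] [ 0.638 -0.026  0.32 ]
0.32 332 [ 0.635 -0.043  0.32 ] [ 0.646 -0.027  0.33 ]
0.33 254 [ 0.635 -0.042  0.33 ] [ 0.639 -0.028  0.34 ]
0.34 94 [ 0.635 -0.041  0.34 ] [ 0.638 -0.029  0.346]
```

View pics/w6.png

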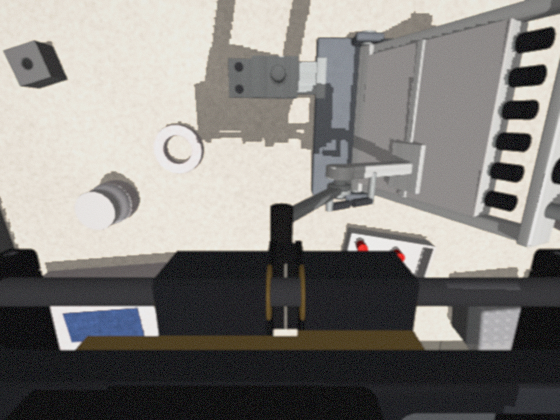

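The wrist view shows the pin seated in the bracket at (278,72). The roller at (283,225) is right under the shut fingertips. I'll press down gently along its arc.

Emit:
arm_command --deltas '[-1, 0, -0.001, 0.025, 0, -1, 0, -0.006, 0.008, 0, -1, 0, -0.011, 0.008, 0, -1, 0, -0.008, 0.008, 0]'

```text
time: 12.85
position: [0.6481, -0.064, 0.2279]
tool_rot: [0.002, 1.0, -0.001, 0.001]
ft_force: [-0.2, -1.9, 3.5]
grip_width: 0.0002
grip_force: 1.6
```

Emit:
arm_command --deltas '[-1, 0, -0.006, 0.008, 0, -1, 0, -0.006, 0.009, 0, -1, 0, -0.006, 0.009, 0, -1, 0, -0.004, 0.01, 0, -1, 0, -0.003, 0.01, 0, -1, 0, -0.002, 0.01, 0, -1, 0, 0, 0.01, 0, -1, 0, 0, 0.008, 0, -1, 0, 0, 0, 0]'

```text
time: 13.98
position: [0.6474, -0.0881, 0.152]
tool_rot: [0.001, 1.0, 0.0, -0.001]
ft_force: [-0.2, -0.2, 0.3]
grip_width: 0.0004
grip_force: 0.0
```

```bash
python3 - <<'E'
from h import *
s=status.get_obs();print(s['position'],s['ft_force'])
im,d=snap('wrist','w7'); s7,_=snap('scene','s7'); t,_=snap('top','top7')
o=np.hstack([cv2.resize(t[140:270,195:345],(400,347)),cv2.resize(s7[150:290,220:380],(400,347))])
cv2.imwrite('pics/c7.png',o[:,:,::-1])
P=cloud('top7')
m=P[172:230,200:222].reshape(-1,3);m=m[(m[:,2]>.26)&(m[:,2]<.31)];print('handle',len(m),m.mean(0),m.min(0),m.max(0))
E
```

```text
[ 0.64739531 -0.08812673  0.15196457] [-0.21760743 -0.22025583  0.27367464]
handle 374 [0.57476761 0.18220888 0.28343484] [0.51200164 0.16656551 0.26081972] [0.64359541 0.19118387 0.29212343]
```

View pics/c7.png

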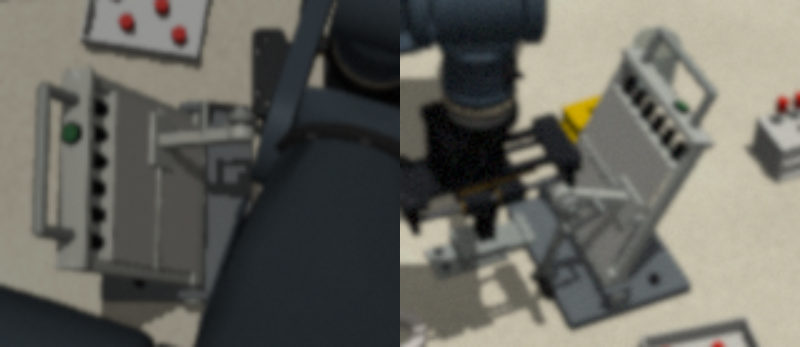

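The combined view shows the leg pointing down, with the roller low at about (548,285) in the crop. The rack has not moved. I'll check both by depth, along with the clearance around the handle.

```bash
python3 - <<'E'
from h import *
print('roller',[np.round(world('s7',279+i,264+j),3).tolist() for i in(-1,0,1) for j in(-2,2)])
P=cloud('top0')
for u in (211,216,219,221,224,228,232,236,240): print(u,[np.round(P[v,u],3).tolist() for v in(190,200,206)])
E
```

```text
roller [[0.646, -0.014, 0.07], [0.658, -0.019, 0.067], [0.647, -0.011, 0.069], [0.66, -0.017, 0.069], [0.612, 0.009, 0.021], [0.661, -0.014, 0.069]]
211 [[0.597, 0.182, 0.287], [0.574, 0.182, 0.287], [0.561, 0.182, 0.286]]
216 [[0.655, 0.22, 0.002], [0.626, 0.219, 0.002], [0.609, 0.22, -0.003]]
219 [[0.414, 0.019, 1.177], [0.584, 0.172, 0.235], [0.569, 0.172, 0.238]]
221 [[0.606, 0.167, 0.244], [0.583, 0.167, 0.239], [0.568, 0.166, 0.242]]
224 [[0.604, 0.159, 0.25], [0.582, 0.16, 0.243], [0.568, 0.159, 0.245]]
228 [[0.605, 0.15, 0.244], [0.582, 0.15, 0.242], [0.568, 0.15, 0.244]]
232 [[0.611, 0.145, 0.215], [0.587, 0.145, 0.214], [0.575, 0.146, 0.199]]
236 [[0.614, 0.137, 0.201], [0.589, 0.136, 0.202], [0.575, 0.137, 0.199]]
240 [[0.615, 0.128, 0.195], [0.591, 0.128, 0.19], [0.576, 0.128, 0.193]]
```

Emit:
arm_command --deltas '[-1, 0, 0, -0.06, 0, -1, 0, 0, -0.06, 0, -1, 0, 0, -0.06, 0, -0.5, 0.02, 0.05, 0, 0, -0.5, 0.02, 0.055, 0, 0, -0.5, 0.02, 0.055, 0, 0, -0.5, 0.012, 0.055, 0, 0, -0.5, 0, 0.055, 0, 0, -0.5, 0, 0, 0, 0, -0.5, 0, 0, 0, 0]'

```text
time: 15.38
position: [0.5767, 0.1816, 0.3332]
tool_rot: [0.001, 1.0, -0.0, 0.0]
ft_force: [-0.2, -0.8, -0.5]
grip_width: 0.0218
grip_force: 0.0
```

```bash
python3 - <<'E'
from h import *
s=status.get_obs();print(s['position'],s['grip_width'],s['ft_force'])
im,d=snap('wrist','w8')
P=cloud('w8').reshape(-1,3)
m=P[(P[:,2]>.268)&(P[:,2]<.30)&(P[:,0]>.50)&(P[:,0]<.58)&(abs(P[:,1]-.183)<.03)];print(len(m),m.mean(0),m.min(0),m.max(0))
if len(m): print(np.polyfit(m[:,0],m[:,1],1))
m=P[(P[:,2]>.34)&(P[:,2]<.40)&(abs(P[:,1]-.183)<.06)];print(len(m),m.min(0),m.max(0))
E
```

```text
[0.57669068 0.18160347 0.3332068 ] 0.021826512685315467 [-0.18938285 -0.84123046 -0.46474215]
1420 [0.54253333 0.18303469 0.28448116] [0.5116452  0.17173306 0.26806346] [0.57993019 0.18984153 0.28821584]
[0.02749615 0.16811712]
1625 [0.56444378 0.15930475 0.35994892] [0.5858287  0.20395317 0.39999515]
```

View pics/w8.png

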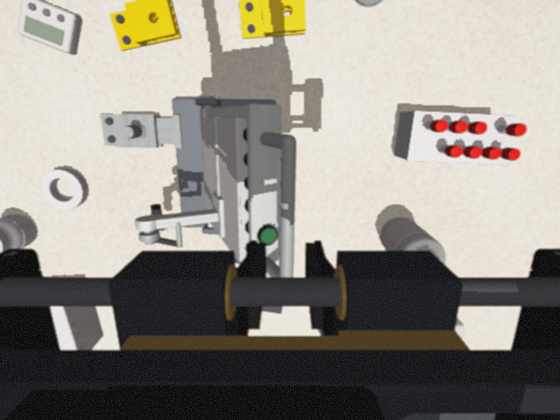

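The wrist view shows the bar at column 288, centred between the tips at columns 257 and 315, with the kickstand down and the rail well below. I'll descend and grip.

Emit:
arm_command --deltas '[-0.5, 0, 0.002, 0, 0, -0.5, 0, 0, 0, 0, -0.5, 0, 0, 0.03, 0, -0.5, 0, 0, 0.03, 0, -0.5, 0, 0, 0.02, 0, -0.5, 0, 0, 0.015, 0, -0.5, 0, 0, 0, 0, -1, 0, 0, 0, 0, -1, 0, 0, 0, 0, -1, 0, 0, 0, 0, -1, 0, 0, 0, 0, -1, 0, 0, 0, 0]' --newtons 25

```text
time: 16.92
position: [0.5776, 0.1831, 0.2389]
tool_rot: [0.001, 1.0, -0.001, 0.001]
ft_force: [0.6, -3.7, 5.7]
grip_width: 0.0112
grip_force: 25.0
```

Emit:
arm_command --deltas '[-1, 0, -0.0074, -0.0035, 0, -1, 0, -0.0075, -0.0032, 0, -1, 0, -0.0076, -0.003, 0, -1, 0, -0.0077, -0.0027, 0, -1, 0, -0.0077, -0.0026, 0, -1, 0, -0.0078, -0.0023, 0, -1, 0, -0.0079, -0.002, 0, -1, 0, -0.008, -0.0018, 0, -1, 0, 0, 0, 0]'

```text
time: 18.05
position: [0.5762, 0.1209, 0.2592]
tool_rot: [0.002, 1.0, -0.001, -0.0]
ft_force: [1.6, 1.7, 5.8]
grip_width: 0.011
grip_force: 25.0
```

Forces are low. Continuing to plumb.

Emit:
arm_command --deltas '[-1, 0, -0.008, -0.0016, 0, -1, 0, -0.0081, -0.0013, 0, -1, 0, -0.008, -0.0011, 0, -1, 0, -0.0082, -0.0009, 0, -1, 0, -0.0081, -0.0006, 0, -1, 0, -0.0081, -0.0004, 0, -1, 0, -0.0082, -0.0001, 0, -1, 0, 0, 0, 0, -1, 0, 0, 0, 0]'

```text
time: 19.18
position: [0.5752, 0.0654, 0.2641]
tool_rot: [0.001, 1.0, -0.0, -0.001]
ft_force: [-3.6, -0.2, -1.8]
grip_width: 0.0112
grip_force: 25.0
```

```bash
python3 - <<'E'
from h import *
s=status.get_obs();print(s['position'],s['grip_width'],s['ft_force'],s['grip_force'])
snap('wrist','w9'); t,_=snap('top','top9'); c,_=snap('scene','s9')
o=np.hstack([cv2.resize(t[140:270,195:345],(400,347)),cv2.resize(c[150:290,220:380],(400,347))])
cv2.imwrite('pics/c9.png',o[:,:,::-1])
# rack face plane: scale plate points
for f in('s9','w9','top9'):
    P=cloud(f).reshape(-1,3);m=P[(P[:,0]>.50)&(P[:,0]<.655)&(P[:,1]>.0)&(P[:,1]<.13)&(P[:,2]>.06)&(P[:,2]<.27)]
    for lo in np.arange(.06,.32,.03):
        k=P[(P[:,0]>.50)&(P[:,0]<.65)&(P[:,1]>-.0)&(P[:,1]<.13)&(abs(P[:,2]-lo)<.008)]
        if len(k)>5: print(f,round(lo,2),len(k),np.round(np.percentile(k[:,1],[5,25,50,75,95]),3))
E
```

```text
[0.57520036 0.06543745 0.26410419] 0.01120310664325101 [-3.57494001 -0.15711221 -1.82303738] 24.998253285884857
s9 0.06 71 [0.052 0.054 0.055 0.055 0.059]
s9 0.09 64 [0.053 0.054 0.055 0.055 0.063]
s9 0.12 70 [0.021 0.048 0.054 0.055 0.056]
s9 0.15 174 [0.006 0.034 0.05  0.055 0.057]
s9 0.18 95 [0.053 0.054 0.055 0.056 0.062]
s9 0.21 198 [0.053 0.055 0.057 0.061 0.065]
s9 0.24 16 [0.06  0.06  0.061 0.062 0.063]
s9 0.27 199 [0.054 0.059 0.064 0.069 0.076]
s9 0.3 68 [0.053 0.055 0.062 0.067 0.079]
w9 0.12 36 [0.003 0.012 0.021 0.03  0.037]
w9 0.15 432 [0.002 0.01  0.02  0.03  0.039]
w9 0.27 2890 [0.052 0.056 0.064 0.076 0.079]
w9 0.3 427 [0.052 0.056 0.066 0.075 0.079]
top9 0.06 9 [0.053 0.053 0.054 0.054 0.054]
top9 0.18 12 [0.054 0.055 0.055 0.055 0.055]
top9 0.27 153 [0.054 0.058 0.062 0.079 0.081]
top9 0.3 6 [0.063 0.064 0.067 0.069 0.073]
```

View pics/c9.png

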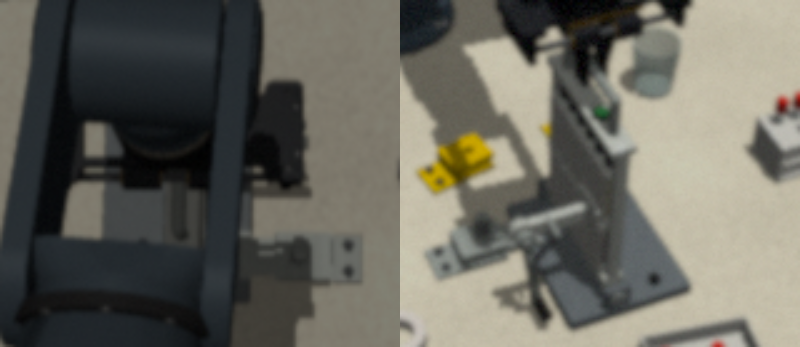

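The view shows the rack upright, its rear face at y = 0.055 from z 0.06 to 0.18, so it is plumb within about 0.01 rad. The leg is down and free of the bench, and the pin is in the bracket. I'll let it settle, then hand in.

Emit:
arm_command --deltas '[-1, 0, 0, 0, 0, -1, 0, 0, 0, 0, -1, 0, 0, 0, 0, -1, 0, 0, 0, 0]'

```text
time: 19.82
position: [0.5752, 0.0656, 0.2641]
tool_rot: [0.001, 1.0, 0.0, -0.001]
ft_force: [-6.4, 0.3, -6.0]
grip_width: 0.0111
grip_force: 25.0
```

```bash
python3 -c "
from rig import order
print(order.hand_in())"
```

```text
the job is handed in; nothing more can be done
None
```

I handed the job in at about 20 s: the pin is home in the bracket, the kickstand is down, and the rack is upright (within about 0.01 rad) with the gripper still holding the handle. The hand-in call gave no verdict.

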